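# Get the bearing and bush out from behind the hub

## Robot

A 6-joint arm with a two-finger parallel gripper is mounted at the origin on a cart in front of the work surface, level with it; the furniture and walls round the work are solid. World frame = base frame: x ahead of the robot, y to its left, z up, the work surface at z = 0. Lengths are in mm, angles in degrees, forces in N, time in s.
With the tool pointing down it reaches from about 300 to 850 mm from the base axis. Payload 4.2 kg.
Tool frame: the origin (TCP) lies between the finger pads; the fingertips stand 11 mm ahead of it and the grasp point (between the pads) lies 8 mm behind it (env.tips_ahead is the distance from the TCP to the fingertips, in mm); z points along the fingers, y is the line along which they close (so a half turn about z gives the same grasp; the last joint's range is limited). The gripper opens to 91 mm and grips with 3 to 60 N. Pads are 32 mm wide; open, the fingers measure 118 mm over their backs; the gripper's body (76 mm by 178 mm) begins 60 mm behind the grasp point.
Start: joints at [-1.146, 18.312, 89.639, -0, 72.044, -1.146], TCP at [575.015, 0, 224.976] pointing down, gripper open.
Joint ranges: [-177.97, 177.97], [-48.28, 115.42], [12.27, 149.76], [-77.06, 257.06], [2.81, 150.46], [-146.56, 146.56]. Speed limits (degrees/s): [147.25, 147.25, 180, 180, 180, 180].

## Interface

Orientations are given as [roll, pitch, yaw] about the fixed x, y, z axes, in that order (R = Rz(yaw) Ry(pitch) Rx(roll)).
In Python, from workcell import env, cams gives the robot as it stands.
- The arm moves only by the tool step_arm, never from a script. Its arguments are lists of equal length, an entry for each row: "linear": the shift along the tool's x, y, z in units of 30 cm (1.0 is 30 cm), a list of three; "turn": the turn about the tool's z in units of 360 degrees (1.0 is 360 degrees). In form: {"linear": [[tx, ty, tz], ...], "turn": [turn, ...]}. A call has 1 to 20 rows; each row is the pose to reach, as a shift and turn from the pose commanded when the call began, along the tool's axes at that moment, turning the shorter way round; what a row does not reach only later rows make up. A row lasts 1/8 s, in which the tool goes at most 62.5 mm and 10.7 degrees, less where a joint would pass 70% of its speed; a pose out of reach is approached as far as the arm can. A call with a number of a shift or a turn outside -1 to 1 is refused whole. A call with a gripper value outside its range is refused whole. "fingers" is the closure, from -1 (fully open) to 1 (shut), so that 0 is half open, set as the call begins (left out, the last holds). The fingers move at their own pace and stop on an object; "force" is the grip in N (left out, the last holds). Time passes only in rows, so rows that repeat a pose let the fingers close. It gives the time, the measured TCP pose, the force, the opening and the grip force at its end, in the units of the state.
- env.state(): the state, without advancing time (a new reading comes with each control period).
- cams.grab_frame(name): name is "scene" or "side" or "wrist"; returns a dict with "color" (400x640x3 uint8, blue, green, red), "fx", "fy", "cx", "cy" (pixels), "dist" ([k1, k2, p1, p2, k3] as OpenCV has them; the pictures are not rectified), "extrinsics" (4x4, takes a point from camera to world coordinates); the wrist camera has in their place "tool_from_camera" (4x4, takes a point from camera to tool coordinates, whose origin is the TCP and whose axes are the flange's). Camera axes: x right, y down, z forward; pixel columns grow to the right and rows downward; lengths in mm; the calibration is good to about 2 mm. A picture is of the moment at which its call begins: read the wrist's pose just before it. There is no depth.
- env.job_done(): hands the job in; it is judged then, once.
The state is a dict: "time_s": time; "qpos": joint angles; "qvel": joint speeds; "effort": joint torques, N m; "ee_pos": TCP position; "ee_rot": TCP orientation; "force": force on the tool from outside, world axes, zero at the start; "torque": the same for the moment, N m; "gripper_width": finger opening in mm; "gripper_force": force on a finger pad.
Only numpy, scipy, OpenCV 4.12 (cv2) and the standard library are available. Lean on these libraries where they do the work, as an engineer would, in place of code of your own. Each camera call takes 0.05 s, during which the arm holds its last target. There are 200 camera calls.

## Task

The ball bearing and the bright bush stand on the plywood parts board behind the wheel hub and the spacer tube. First stand the hub and the spacer tube aside, upright on the black rubber mat; then lay the bearing flat and centred on top of the big press sleeve beside the board, and stand the bright bush upright in the middle of the bearing; last, stand the hub and the spacer tube back upright on the board, each exactly where it stood at the start. Let neither of them topple, and leave the black bush on the board alone.

Things in the scene. Friction and masses are not known exactly. Their poses are not given: they have to be found in the camera images.
- wheel_hub_center (a point): centre (half-way up) of the grey cast-aluminium wheel hub, a standing round part with ribs and a ring in its top, 67 mm in diameter, 124 mm tall, 0.5 to 0.8 kg; own z axis along it, up at the start. Stands in the board's front row, 86 mm from the spacer tube centre to centre (which stands left varies). Grip it across, within the top 45 mm, fingers along the board's x axis (front and back).
- spacer_tube_center (a point): centre (half-way up) of the spacer, a plain bright steel tube standing on end, 60 mm outside diameter, 46 mm bore open through, 105 mm tall, 0.4 to 0.65 kg; own z axis along it, up at the start. Stands beside the hub in the board's front row. Grip it round, within the top 40 mm, fingers along the board's x axis.
- ball_bearing_center (a point): centre (half-way up) of the ball bearing lying flat on the board close behind the hub or the spacer (gap 4 to 8 mm), 62 mm in diameter, 17.5 mm thick, 0.2 kg; its z axis is the bearing's axis. Its hole counts as shut: what is stood on it rests on its upper face, 8.8 mm above this point. Grip it across the outer ring, fingers along the board's y axis (left and right); the back fence is 12 mm behind it.
- bright_bush_center (a point): centre (half-way up) of the bright steel bush standing on the board behind the other one, a short round tube 33 mm in diameter, 38 mm tall, 0.11 kg; z axis along the bush
- black_bush_center (a point): centre (half-way up) of the blackened bush, 36 mm in diameter, 36 mm tall, standing loose near the middle of the board's front edge: to be left alone
- parts_board: fixed plywood parts board, 220 mm (x, depth) by 200 mm (y, width), 12 mm thick, on the bench; origin under its centre, z up, x towards the back fence. Upper face 12 mm above the origin. The fence along the back edge is 10 mm thick, its inner face at x = 100 mm, and rises 36 mm above the board. At the start hub and spacer stand side by side at about x = -13 mm, the bearing and bush behind them at about x = +56 mm, each about 43 mm left or right of the middle (y).
- mat_top (a point): centre of the upper face of the fixed flat black rubber mat, 150 mm (x) by 180 mm (y), 5 mm thick, lying on the bench to the left or right of the board: the side area, where hub and spacer fit side by side 86 mm apart along y. Axes: x away from the robot, y to the left, before its yaw. A bench vice up to 200 mm high stands on the left between the robot and the mat's left-hand place: carry things above it, or past its far end (which lies near x = 0.57 m, y = 0.12 m).
- sleeve_top (a point): centre of the top face of the big press sleeve, a fixed zinc-plated steel cup 102 mm in diameter and 84 mm tall, standing mouth down on the bench on the other side of the board from the mat; the bearing covers the small hole in its top. This point lies 84 mm above the bench.
Not all that is in view belongs to the job. What is shaped like the part that bears spacer_tube_center but turquoise is not meant. What is shaped like the part that bears ball_bearing_center but pink is not meant.

How it is judged (in metres and radians):
On the way, in this order (a step that is already met when the one before it is completed fails the run):
1. the hub and the spacer tube stand upright on the rubber mat (angle between each of wheel_hub_center, spacer_tube_center's own z axis and vertical below 0.1 rad and z of wheel_hub_center in the frame of mat_top between 0.054 and 0.07 m and x of wheel_hub_center in the frame of mat_top between -0.055 and 0.055 m and y of wheel_hub_center in the frame of mat_top between -0.07 and 0.07 m and z of spacer_tube_center in the frame of mat_top between 0.0445 and 0.0605 m and x of spacer_tube_center in the frame of mat_top between -0.055 and 0.055 m and y of spacer_tube_center in the frame of mat_top between -0.07 and 0.07 m), for 0.2 s.
2. the bearing lies flat and centred on the big sleeve, hub and spacer still on the mat (all of step 1 and horizontal distance between ball_bearing_center and sleeve_top below 0.012 m and angle between ball_bearing_center's own z axis and vertical below 0.1 rad and height (world z) of ball_bearing_center between 0.0878 and 0.0978 m), for 0.2 s.
3. the bright bush stands on the middle of the bearing, hub and spacer still on the mat (all of step 2 and horizontal distance between bright_bush_center and ball_bearing_center below 0.01 m and angle between bright_bush_center's own z axis and vertical below 0.1 rad and height (world z) of bright_bush_center between 0.1145 and 0.1265 m), for 0.2 s.
At the end, for the whole second after the job is handed in: Bearing flat on the big sleeve, centred within 12 mm; bright bush upright on it within 10 mm of the bearing's centre; hub and spacer tube upright, each within 15 mm of its starting place; black bush within 15 mm of its place; all released and at rest (horizontal distance between ball_bearing_center and sleeve_top below 0.012 m and angle between each of ball_bearing_center, bright_bush_center, wheel_hub_center, spacer_tube_center's own z axis and vertical below 0.1 rad and height (world z) of ball_bearing_center between 0.0878 and 0.0978 m and horizontal distance between bright_bush_center and ball_bearing_center below 0.01 m and height (world z) of bright_bush_center between 0.1145 and 0.1265 m and distance of each of wheel_hub_center, spacer_tube_center, black_bush_center from where it was at the start of the episode below 0.015 m and linear speed of each of wheel_hub, spacer_tube, ball_bearing, bright_bush below 0.01 m/s); the robot touches nothing.
It fails at once if the wheel hub topples (angle between wheel_hub_center's own z axis and vertical above 0.7 rad).
It fails at once if the spacer tube topples (angle between spacer_tube_center's own z axis and vertical above 0.7 rad).
It fails at once if the black bush is displaced (distance of black_bush_center from where it was at the start of the episode above 0.015 m).
It also fails if it takes over 144 s, if anything falls off the work surface, if the arm or the gripper's body presses on something with over 40 N, if the wrist force passes 120 N, or if a joint passes its speed limit or range.

## Working session

There is one attempt and no reset: what is moved stays moved. The work goes in short steps, Python scripts to look and compute and a tool call to move; the robot and the scene stay as the last step left them, time stands still between calls to the robot, and variables do not carry over. Pictures are saved under pics/ and viewed, at most 14 in all, crops included, and the job is handed in when it is done.

Besides the shell and the picture viewer there is one more tool, called after "Request:" by a JSON object that holds its "name" and its "arguments". step_arm: Moves the arm, as the interface text tells. Its arguments: {"type":"object","properties":{"linear":{"type":"array"},"turn":{"type":"array"},"fingers":{"type":"number"},"force":{"type":"number"}},"required":["linear","turn"]}

```bash
ls; mkdir -p pics
cat > h.py <<'E'
import numpy as np, cv2, json
from scipy.spatial.transform import Rotation as R
from workcell import env, cams
def grab(n, save=None):
    s=env.state(); f=cams.grab_frame(n)
    if n=='wrist':
        T=np.eye(4); T[:3,:3]=R.from_euler('xyz',s['ee_rot'],degrees=True).as_matrix(); T[:3,3]=s['ee_pos']
        E=T@np.array(f['tool_from_camera'])
    else: E=np.array(f['extrinsics'])
    f['E']=E; f['K']=np.array([[f['fx'],0,f['cx']],[0,f['fy'],f['cy']],[0,0,1.]]); f['d']=np.array(f['dist'],float)
    if save: cv2.imwrite('pics/'+save,f['color'])
    return f
def ray(f,px):
    u=cv2.undistortPoints(np.array(px,float).reshape(-1,1,2),f['K'],f['d']).reshape(-1,2)
    d=np.c_[u,np.ones(len(u))]@f['E'][:3,:3].T
    return f['E'][:3,3],d
def onz(f,px,z):
    o,d=ray(f,px); return o+d*((z-o[2])/d[:,2])[:,None]
def proj(f,P):
    I=np.linalg.inv(f['E']); r,_=cv2.Rodrigues(I[:3,:3])
    return cv2.projectPoints(np.array(P,float).reshape(-1,3),r,I[:3,3],f['K'],f['d'])[0].reshape(-1,2)
E
python3 - <<'E'
from h import *
np.set_printoptions(suppress=True,precision=1)
print(env.state())
for n in ['scene','side','wrist']:
    f=grab(n,n+'0.png'); print(n,f['E'],f['fx'],f['d'])
a=cv2.imread('pics/scene0.png');b=cv2.imread('pics/side0.png')
E
```

```text
pics
{'time_s': 0.0, 'qpos': array([-1.1, 18.3, 89.7, -0. , 72. , -1.1]), 'qvel': array([ 0.1, -0. , -0. ,  0. ,  0. , -0.1]), 'effort': array([ -0. , -41.2, -23.2,   0.1,   0. ,  -0. ]), 'ee_pos': array([574.5,  -0. , 224.1]), 'ee_rot': array([-179.9,    0. ,   90. ]), 'force': array([-0.1, -0. , -0.5]), 'torque': array([ 0., -0.,  0.]), 'gripper_force': 0.0, 'gripper_width': 91.31286967971151}
scene [[ -0.9  -0.3   0.4 120.3]
 [ -0.5   0.5  -0.7 831.2]
 [ -0.   -0.8  -0.6 882.6]
 [  0.    0.    0.    1. ]] 417.65871810804344 [-0.1  0.   0.   0.   0. ]
side [[   0.9   -0.3    0.4  197.2]
 [  -0.5   -0.6    0.7 -719.2]
 [   0.    -0.8   -0.7  781.2]
 [   0.     0.     0.     1. ]] 409.80043686563346 [-0.  0.  0.  0.  0.]
wrist [[  1.    0.   -0.  574.9]
 [ -0.   -1.   -0.3  76.3]
 [ -0.    0.3  -1.  383.8]
 [  0.    0.    0.    1. ]] 305.2755612905204 [-0.  0.  0.  0.  0.]
```

View pics/scene0.png

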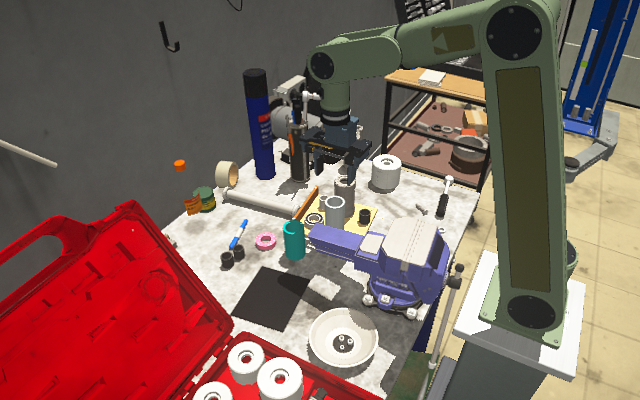

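View pics/side0.png

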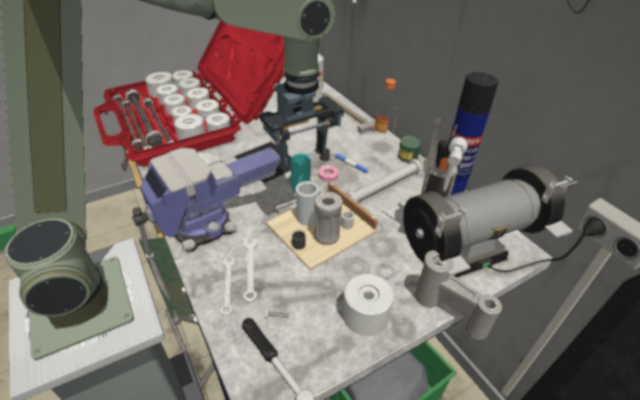

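View pics/wrist0.png

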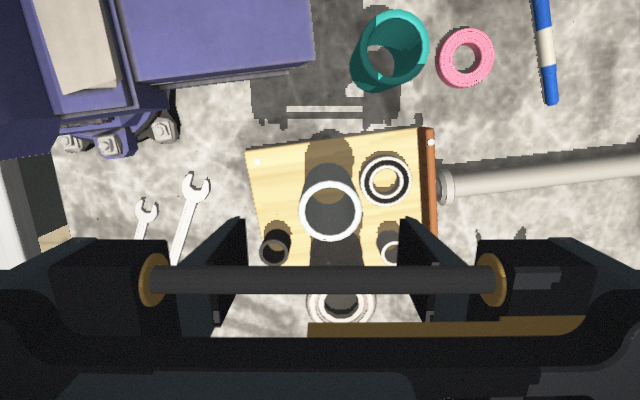

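Run:
```python
import cv2,numpy as np
w=cv2.imread('pics/wrist0.png');s=cv2.imread('pics/scene0.png');d=cv2.imread('pics/side0.png')
r=lambda im,x,y,ww,hh:cv2.resize(im[y:y+hh,x:x+ww],(400,300),interpolation=cv2.INTER_CUBIC)
# 200x150 crops x2 each
m=np.vstack([np.hstack([r(w,240,120,200,150),r(d,250,160,200,150)]),np.hstack([r(s,220,240,133,100),r(s,290,140,133,100)])])
cv2.imwrite('pics/m1.png',m)
```

```text
(no output)
```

View pics/m1.png

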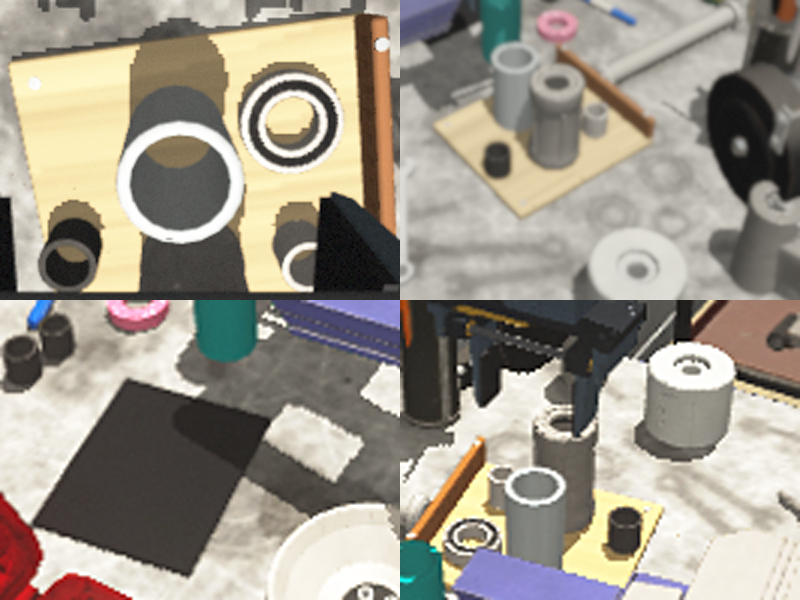

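```bash
cat > /tmp/a.py <<'E'
from h import *
np.set_printoptions(suppress=True,precision=1)
w=grab('wrist');s=grab('scene');d=grab('side')
c=lambda p,o,k:[p[0]/k+o[0],p[1]/k+o[1]]
W=lambda x,y:c((x,y),(240,120),2); D=lambda x,y:c((x-400,y),(250,160),2)
S1=lambda x,y:c((x,y-300),(220,240),3.0075); S2=lambda x,y:c((x-400,y-300),(290,140),3.0075)
for n,f,p,z in [('spacer w',w,W(181,181),117),('spacer d',d,D(515,60),117),('spacer s',s,S2(535,486),117),
 ('hub w',w,[342,305],136),('hub d',d,D(558,85),136),('hub s',s,S2(566,423),136),
 ('brg w',w,W(292,122),29.5),('brg s',s,S2(470,537),29.5),('bright w',w,W(300,265),50),('bright d',d,D(594,108),50),('black w',w,W(68,264),48),('black d',d,D(498,150),48),
 ('b FL w',w,W(10,62),12),('b BLfence w',w,W(355,17),12),('b FR d',d,D(522,216),12),('b FL d',d,D(434,127),12),
 ('sleeve s',s,S2(690,366),84),('sleeve d',d,D(637,265),84)]+[('mat',s,S1(*p),5) for p in [(127,380),(270,418),(190,577),(33,523)]]:
    print(n,onz(f,p,z)[0])
E
python3 /tmp/a.py
```

```text
spacer w [582.1  -9.9 117. ]
spacer d [578.5 -17.4 117. ]
spacer s [578.2  -7.5 117. ]
hub w [593.  -96.8 136. ]
hub d [ 590.1 -102.9  136. ]
hub s [588.5 -91.5 136. ]
brg w [650.1  -1.4  29.5]
brg s [648.8   3.1  29.5]
bright w [655.5 -84.4  50. ]
bright d [660.4 -82.4  50. ]
black w [516.3 -84.7  48. ]
black d [516.2 -87.3  48. ]
b FL w [480.5  32.1  12. ]
b BLfence w [688.   58.8  12. ]
b FR d [ 505.9 -167.2   12. ]
b FL d [476.7  22.7  12. ]
sleeve s [ 547.8 -325.2   84. ]
sleeve d [ 549.3 -333.    84. ]
mat [684.1 226.3   5. ]
mat [542.2 200.3   5. ]
mat [510.9 376.8   5. ]
mat [656.6 398.6   5. ]
```

The scene picture puts the turquoise tube at (292,240) and the pink ring at (265,242); both are decoys. In the wrist picture the plain steel tube at (330,210) is the spacer, the steel bearing is at (386,181) behind it, and the hub is at (342,305) to the right. The bright bush is at (390,252) and the black bush at (274,252). The mat is on the left, centred near (598,300). The sleeve is on the right, near (549,-329).

Next I go above the hub and look from close by.

Request:
{"name": "step_arm", "arguments": {"linear": [[-0.14, 0.03, 0], [-0.283, 0.057, 0], [-0.283, 0.057, 0], [-0.283, 0.057, 0], [-0.283, 0.057, 0]], "turn": [-0.01, -0.0194, -0.0194, -0.0194, -0.0194], "fingers": -1, "force": 35}}

```text
time_s: 0.92
ee_pos: [591.9, -83.9, 225.0]
ee_rot: [-180.0, -0.0, 97.0]
force: [-0.5, -0.2, -0.6]
gripper_width: 91.1
gripper_force: 0.0
```

Run:
```python
from h import *
np.set_printoptions(suppress=True,precision=1)
print(env.state()['ee_pos'],env.state()['ee_rot'])
f=grab('wrist','w1.png')
s=grab('scene');
for p,z in [((310,232),120),((362,232),190),((413,238),200),((445,245),190),((382,300),0),((440,300),100),((430,212),200)]: print(p,onz(s,p,z)[0])
```

```text
[591.9 -83.9 225. ] [-180.   -0.   97.]
(310, 232) [572.6 141.4 120. ]
(362, 232) [420.2 143.4 190. ]
(413, 238) [300.8 113.9 200. ]
(445, 245) [227.9  89.4 190. ]
(382, 300) [341.2 166.1   0. ]
(440, 300) [196.2 176.8 100. ]
(430, 212) [296.4   2.2 200. ]
```

View pics/w1.png

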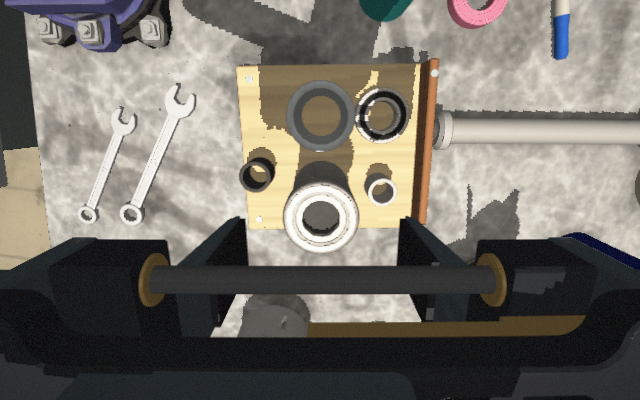

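Run:
```python
from h import *
np.set_printoptions(suppress=True,precision=1)
f=grab('wrist')
for n,p,z in [('hub',(321,217),136),('spacer',(320,116),117),('brg',(381.5,114.5),29.5),('bright',(381.5,190),50),('black',(257,174),48),('FL',(239,68),12),('BL',(419,65),12),('FR',(249,228),12)]: print(n,onz(f,p,z)[0])
```

```text
hub [592.2 -93.9 136. ]
spacer [581.1 -10.8 117. ]
brg [649.1  -1.4  29.5]
bright [659.5 -83.1  50. ]
black [518.2 -82.4  48. ]
FL [482.5  29.8  12. ]
BL [685.4  58.1  12. ]
FR [ 505.5 -163.2   12. ]
```

Request:
{"name": "step_arm", "arguments": {"linear": [[-0.038, -0.005, 0.05], [-0.038, -0.005, 0.15], [-0.038, -0.005, 0.25], [-0.038, -0.005, 0.34], [-0.038, -0.005, 0.4], [-0.038, -0.005, 0.41], [-0.038, -0.005, 0.41]], "turn": [0, 0, 0, 0, 0, 0, 0]}}

```text
time_s: 1.95
ee_pos: [592.1, -96.7, 101.9]
ee_rot: [180.0, 0.0, 97.0]
force: [-0.7, 0.2, -0.2]
gripper_width: 91.1
gripper_force: 0.0
```

Request:
{"name": "step_arm", "arguments": {"linear": [[0, 0, 0], [0, 0, 0], [0, 0, 0], [0, 0, 0], [0, 0, 0], [0, 0, 0], [0, 0, 0], [0, 0, 0]], "turn": [0, 0, 0, 0, 0, 0, 0, 0], "fingers": 1, "force": 40}}

```text
time_s: 2.95
ee_pos: [592.1, -96.5, 102.5]
ee_rot: [180.0, 0.0, 97.0]
force: [-1.9, 0.8, 6.0]
gripper_width: 66.0
gripper_force: 40.0
```

Request:
{"name": "step_arm", "arguments": {"linear": [[0, 0, -0.03], [0, 0, -0.1], [0, 0, -0.2], [0, 0, -0.32], [0, 0, -0.45], [0, 0, -0.57], [0, 0, -0.67], [0, 0, -0.73], [0.03, 0.004, -0.743], [0.1, 0.012, -0.743], [0.2, 0.024, -0.743], [0.32, 0.039, -0.743], [0.44, 0.053, -0.743], [0.56, 0.068, -0.743], [0.66, 0.08, -0.743], [0.724, 0.087, -0.743]], "turn": [0, 0, 0, 0, 0, 0, 0, 0, 0, 0, 0, 0, 0, 0, 0, 0]}}

```text
time_s: 4.95
ee_pos: [590.4, 125.0, 323.2]
ee_rot: [-179.8, -0.0, 97.1]
force: [0.4, -0.3, -6.3]
gripper_width: 65.9
gripper_force: 40.0
```

Request:
{"name": "step_arm", "arguments": {"linear": [[0.06, 0.007, 0], [0.16, 0.019, 0], [0.28, 0.034, 0], [0.4, 0.049, 0], [0.52, 0.063, 0], [0.62, 0.075, 0], [0.69, 0.084, 0], [0.724, 0.088, 0], [0.724, 0.088, 0], [0.724, 0.088, 0]], "turn": [0, 0, 0, 0, 0, 0, 0, 0, 0, 0]}}

```text
time_s: 6.2
ee_pos: [591.5, 340.1, 325.0]
ee_rot: [180.0, 0.1, 96.9]
force: [0.5, 0.4, -5.4]
gripper_width: 65.9
gripper_force: 40.0
```

Run:
```python
from h import *
np.set_printoptions(suppress=True,precision=1)
print(env.state()['ee_pos'],env.state()['gripper_width'])
a=grab('scene')['color'];b=grab('wrist')['color']
cv2.imwrite('pics/m2.png',np.vstack([cv2.resize(a[130:350,180:500],(435,299)),cv2.resize(b,(435,299))]))
```

```text
[591.5 340.1 325. ] 65.85708723191193
```

View pics/m2.png

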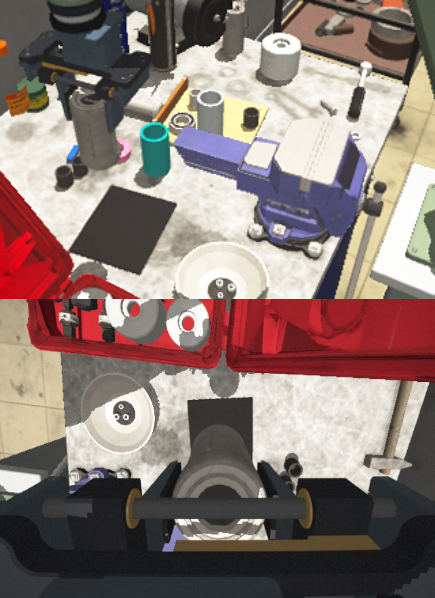

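The hub is held upright above the left half of the mat, which spans x 187–255 in the lower panel. The way down is clear.

Request:
{"name": "step_arm", "arguments": {"linear": [[0, 0, 0.06], [0, 0, 0.18], [0, 0, 0.32], [0, 0, 0.46], [0, 0, 0.58], [0, 0, 0.67], [0, 0, 0.72], [0, 0, 0.745], [0, 0, 0.757], [0, 0, 0.762], [0, 0, 0.764]], "turn": [0, 0, 0, 0, 0, 0, 0, 0, 0, 0, 0]}}

```text
time_s: 7.68
ee_pos: [591.7, 341.4, 96.5]
ee_rot: [179.9, -0.0, 97.0]
force: [0.0, 0.9, -6.3]
gripper_width: 66.1
gripper_force: 40.0
```

Run:
```python
from h import *
np.set_printoptions(suppress=True,precision=1)
s=env.state();print(s['ee_pos'],s['force'])
f=grab('wrist','w2.png')
g=f['color'].max(2); m=(g<75).astype(np.uint8)
for p in [(275,134),(375,134)]: print(onz(f,[p],5))
```

```text
[591.7 341.4  96.5] [ 0.   0.9 -6.3]
[[546.7 396.4   5. ]]
[[626.9 406.2   5. ]]
```

Request:
{"name": "step_arm", "arguments": {"linear": [[0, 0, 0.003], [0, 0, 0.005], [0, 0, 0.005]], "turn": [0, 0, 0]}}

```text
time_s: 8.1
ee_pos: [591.6, 341.4, 95.5]
ee_rot: [179.9, -0.0, 97.0]
force: [-1.4, -0.6, 3.0]
gripper_width: 66.2
gripper_force: 40.0
```

Request:
{"name": "step_arm", "arguments": {"linear": [[0, 0, 0], [0, 0, 0], [0, 0, 0], [0, 0, 0], [0, 0, 0], [0, 0, -0.05], [0, 0, -0.15], [0, 0, -0.3], [0, 0, -0.45], [0, 0, -0.52], [-0.06, -0.01, -0.54], [-0.16, -0.025, -0.54], [-0.3, -0.046, -0.54], [-0.44, -0.068, -0.54], [-0.58, -0.089, -0.54]], "turn": [0, 0, 0, 0, 0, 0, 0, 0, 0, 0, 0, 0, 0, 0, 0], "fingers": -1}}

```text
time_s: 9.98
ee_pos: [584.9, 162.5, 255.4]
ee_rot: [-179.9, 0.1, 97.0]
force: [0.2, -0.2, 0.7]
gripper_width: 91.5
gripper_force: 0.0
```

Request:
{"name": "step_arm", "arguments": {"linear": [[-0.16, -0.025, 0], [-0.32, -0.049, 0], [-0.46, -0.071, 0], [-0.55, -0.084, 0], [-0.58, -0.089, 0], [-0.58, -0.089, 0.1], [-0.58, -0.089, 0.25], [-0.58, -0.089, 0.4], [-0.58, -0.089, 0.5], [-0.58, -0.089, 0.56], [-0.58, -0.089, 0.576], [-0.58, -0.089, 0.576], [-0.58, -0.089, 0.576]], "turn": [0, 0, 0, 0, 0, 0, 0, 0, 0, 0, 0, 0, 0]}}

```text
time_s: 11.6
ee_pos: [581.3, -10.6, 84.4]
ee_rot: [179.9, 0.0, 97.0]
force: [-0.3, -0.2, 0.4]
gripper_width: 91.2
gripper_force: 0.0
```

Request:
{"name": "step_arm", "arguments": {"linear": [[0, 0, 0], [0, 0, 0], [0, 0, 0], [0, 0, 0], [0, 0, 0], [0, 0, 0], [0, 0, 0], [0, 0, -0.03], [0, 0, -0.1], [0, 0, -0.2], [0, 0, -0.32], [0, 0, -0.45], [0, 0, -0.57], [0, 0, -0.67], [0, 0, -0.71], [0, 0, -0.71]], "turn": [0, 0, 0, 0, 0, 0, 0, 0, 0, 0, 0, 0, 0, 0, 0, 0], "fingers": 1, "force": 40}}

```text
time_s: 13.6
ee_pos: [580.3, -10.8, 296.1]
ee_rot: [-180.0, -0.0, 97.0]
force: [0.0, 0.6, -5.6]
gripper_width: 59.5
gripper_force: 40.0
```

Request:
{"name": "step_arm", "arguments": {"linear": [[0.06, 0.013, 0], [0.16, 0.035, 0], [0.28, 0.062, 0], [0.4, 0.088, 0], [0.52, 0.114, 0], [0.64, 0.141, 0], [0.75, 0.165, 0], [0.83, 0.183, 0], [0.874, 0.192, 0], [0.874, 0.192, 0], [0.874, 0.192, 0.06], [0.874, 0.192, 0.18], [0.874, 0.192, 0.32], [0.874, 0.192, 0.46], [0.874, 0.192, 0.58], [0.874, 0.192, 0.66], [0.874, 0.192, 0.71], [0.874, 0.192, 0.72], [0.874, 0.192, 0.72]], "turn": [0, 0, 0, 0, 0, 0, 0, 0, 0, 0, 0, 0, 0, 0, 0, 0, 0, 0, 0]}}

```text
time_s: 15.98
ee_pos: [606.6, 256.4, 81.3]
ee_rot: [179.9, -0.0, 97.0]
force: [-0.2, -0.6, -4.7]
gripper_width: 60.1
gripper_force: 40.0
```

Request:
{"name": "step_arm", "arguments": {"linear": [[0, 0, 0.005], [0, 0, 0.01], [0, 0, 0.015], [0, 0, 0.018], [0, 0, 0.018]], "turn": [0, 0, 0, 0, 0]}}

```text
time_s: 16.6
ee_pos: [606.2, 256.7, 76.5]
ee_rot: [179.9, -0.0, 97.0]
force: [-2.3, -1.1, 7.2]
gripper_width: 60.1
gripper_force: 40.0
```

Request:
{"name": "step_arm", "arguments": {"linear": [[0, 0, 0], [0, 0, 0], [0, 0, 0], [0, 0, 0], [0, 0, 0], [0, 0, -0.05], [0, 0, -0.15], [0, 0, -0.3], [0, 0, -0.45], [0, 0, -0.53], [-0.06, 0.003, -0.55], [-0.16, 0.007, -0.55], [-0.28, 0.012, -0.55], [-0.4, 0.017, -0.55], [-0.52, 0.022, -0.55], [-0.64, 0.027, -0.55], [-0.75, 0.032, -0.55], [-0.83, 0.035, -0.55], [-0.871, 0.037, -0.55], [-0.871, 0.037, -0.53]], "turn": [0, 0, 0, 0, 0, 0, 0, 0, 0, 0, 0.027, 0.054, 0.081, 0.108, 0.135, 0.162, 0.19, 0.218, 0.245, 0.25], "fingers": -1}}

```text
time_s: 19.1
ee_pos: [649.2, -2.4, 235.3]
ee_rot: [180.0, -0.1, 6.9]
force: [0.1, 0.2, -0.3]
gripper_width: 91.1
gripper_force: 0.0
```

Request:
{"name": "step_arm", "arguments": {"linear": [[0, 0, 0], [0, 0, 0], [0, 0, 0]], "turn": [0, 0, 0]}}

```text
time_s: 19.48
ee_pos: [648.7, -0.9, 234.2]
ee_rot: [-180.0, -0.0, 7.1]
force: [0.4, -0.3, 0.3]
gripper_width: 91.2
gripper_force: 0.0
```

Run:
```python
from h import *
np.set_printoptions(suppress=True,precision=1)
s=env.state();print(s['ee_pos'],s['ee_rot'],s['qpos'])
f=grab('wrist'); a=grab('scene')['color']
cv2.imwrite('pics/m3.png',np.vstack([f['color'][:360],cv2.resize(a[130:350,180:500],(640,440))[100:340]]))
```

```text
[648.7  -0.9 234.2] [-180.    -0.     7.1] [-1.1 24.8 78.3  0.  76.9 81.8]
```

View pics/m3.png

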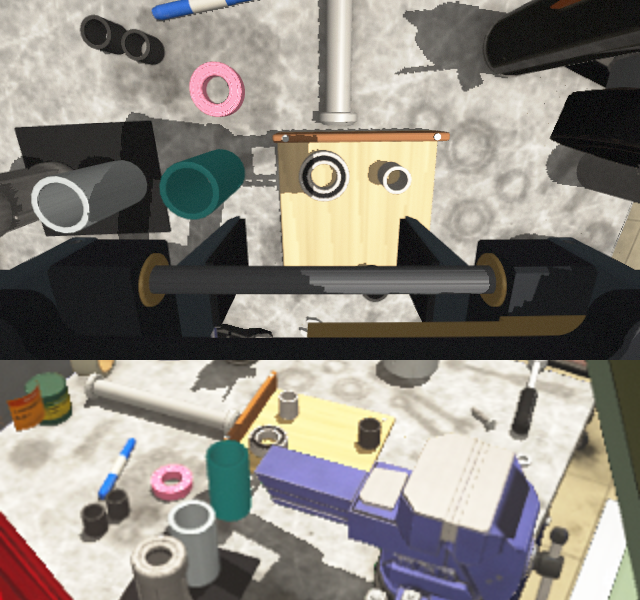

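Hub and spacer stand upright on the mat. The wrist view shows the bearing at (324,175) and the bright bush top at (396,180).

Run:
```python
from h import *
np.set_printoptions(suppress=True,precision=1)
f=grab('wrist')
for p,z in [((324,175.5),29.5),((396.5,180),50),((62,204),110)]: print(onz(f,[p],z))
# bearing circle by contour
```

```text
[[651.8  -2.7  29.5]]
[[660.8 -85.6  50. ]]
[[608.2 253.1 110. ]]
```

Request:
{"name": "step_arm", "arguments": {"linear": [[0.006, 0.004, 0.05], [0.006, 0.004, 0.16], [0.006, 0.004, 0.3], [0.006, 0.004, 0.44], [0.006, 0.004, 0.56], [0.006, 0.004, 0.64], [0.006, 0.004, 0.68], [0.006, 0.004, 0.69], [0.006, 0.004, 0.69]], "turn": [0, 0, 0, 0, 0, 0, 0, 0, 0]}}

```text
time_s: 20.75
ee_pos: [651.2, -2.5, 27.6]
ee_rot: [180.0, -0.1, 7.0]
force: [1.0, 0.8, -0.3]
gripper_width: 91.0
gripper_force: 0.0
```

Down 3 mm more, then close and lift 40 mm.

Request:
{"name": "step_arm", "arguments": {"linear": [[0, 0, 0.01], [0, 0, 0.01]], "turn": [0, 0]}}

```text
time_s: 21.0
ee_pos: [650.8, -2.5, 24.5]
ee_rot: [180.0, -0.1, 7.0]
force: [0.2, -0.2, 0.6]
gripper_width: 91.3
gripper_force: 0.0
```

Request:
{"name": "step_arm", "arguments": {"linear": [[0, 0, 0], [0, 0, 0], [0, 0, 0], [0, 0, 0], [0, 0, 0], [0, 0, 0], [0, 0, 0], [0, 0, -0.02], [0, 0, -0.08], [0, 0, -0.14], [0, 0, -0.14]], "turn": [0, 0, 0, 0, 0, 0, 0, 0, 0, 0, 0], "fingers": 1, "force": 30}}

```text
time_s: 22.38
ee_pos: [652.3, -2.5, 68.8]
ee_rot: [180.0, -0.3, 7.0]
force: [-0.1, 0.2, -2.6]
gripper_width: 61.2
gripper_force: 30.0
```

Run:
```python
from h import *
np.set_printoptions(suppress=True,precision=1)
d=grab('side')
for p,z in [((430,303),0),((433,258),80),((484,332),0),((484,305),60),((368,330),0)]: print(p,onz(d,[p],z))
```

```text
(430, 303) [[ 697.1 -378.9    0. ]]
(433, 258) [[ 732.9 -324.7   80. ]]
(484, 332) [[ 749.3 -493.8    0. ]]
(484, 305) [[ 754.8 -465.5   60. ]]
(368, 330) [[ 534.9 -366.1    0. ]]
```

Request:
{"name": "step_arm", "arguments": {"linear": [[0, 0, -0.05], [0, 0, -0.15], [0, 0, -0.3], [0, 0, -0.45], [-0.02, 0.05, -0.55], [-0.06, 0.14, -0.6], [-0.12, 0.26, -0.6], [-0.18, 0.38, -0.6], [-0.24, 0.5, -0.6], [-0.3, 0.62, -0.6], [-0.36, 0.74, -0.6], [-0.42, 0.86, -0.6], [-0.46, 0.96, -0.6], [-0.48, 1.0, -0.6], [-0.48, 1.0, -0.6], [-0.48, 1.0, -0.6]], "turn": [0, 0, 0, 0, 0, 0, 0, 0, 0, 0, 0, 0, 0, 0, 0, 0]}}

```text
time_s: 24.42
ee_pos: [544.5, -316.5, 246.0]
ee_rot: [-180.0, -0.0, 7.0]
force: [0.4, 1.4, -1.8]
gripper_width: 61.2
gripper_force: 30.0
```

Run:
```python
from h import *
np.set_printoptions(suppress=True,precision=1)
s=env.state();print(s['ee_pos'],s['ee_rot'])
f=grab('wrist'); a=grab('side')['color']
cv2.imwrite('pics/m4.png',np.vstack([f['color'][:360],cv2.resize(a[180:340,240:500],(390,240),interpolation=cv2.INTER_CUBIC) if 0 else np.pad(cv2.resize(a[180:340,240:500],(390,240)),((0,0),(0,250),(0,0)))]))
```

```text
[ 544.5 -316.5  246. ] [-180.   -0.    7.]
```

View pics/m4.png

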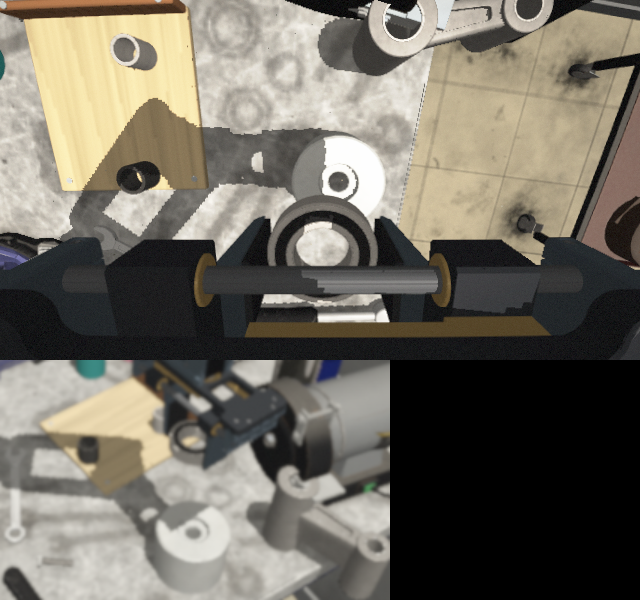

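The sleeve's top hole is at (339,181) in the wrist view, and the bearing is held level.

Run:
```python
from h import *
np.set_printoptions(suppress=True,precision=1)
f=grab('wrist')
print(onz(f,[(339,181.5)],84)); s=env.state()['ee_pos']
print(s, onz(f,[(322,250)],s[2]+4))
```

```text
[[ 551.6 -333.6   84. ]]
[ 544.6 -316.7  246.1] [[ 547.1 -315.7  250.1]]
```

Request:
{"name": "step_arm", "arguments": {"linear": [[0.01, 0.05, 0.03], [0.011, 0.05, 0.1], [0.011, 0.05, 0.2], [0.011, 0.05, 0.31], [0.011, 0.05, 0.4], [0.011, 0.05, 0.46], [0.011, 0.05, 0.48], [0.011, 0.05, 0.485], [0.011, 0.05, 0.485]], "turn": [0, 0, 0, 0, 0, 0, 0, 0, 0]}}

```text
time_s: 25.7
ee_pos: [549.8, -332.7, 101.2]
ee_rot: [179.9, -0.1, 7.0]
force: [0.8, -0.5, -1.6]
gripper_width: 61.1
gripper_force: 30.0
```

Request:
{"name": "step_arm", "arguments": {"linear": [[0, 0, 0.006], [0, 0, 0.012], [0, 0, 0.016], [0, 0, 0.018], [0, 0, 0.018]], "turn": [0, 0, 0, 0, 0]}}

```text
time_s: 26.32
ee_pos: [549.3, -332.2, 96.0]
ee_rot: [180.0, -0.0, 7.0]
force: [-1.8, 1.6, 5.4]
gripper_width: 61.2
gripper_force: 30.0
```

Request:
{"name": "step_arm", "arguments": {"linear": [[0, 0, 0], [0, 0, 0], [0, 0, 0], [0, 0, 0], [0, 0, 0], [0, 0, -0.05], [0, 0, -0.15], [0, 0, -0.28], [-0.03, 0, -0.38], [-0.08, 0, -0.43], [-0.1, 0, -0.45], [-0.1, 0, -0.45], [-0.1, 0, -0.45]], "turn": [0, 0, 0, 0, 0, 0, 0, 0, 0, 0, 0, 0, 0], "fingers": -1}}

```text
time_s: 27.95
ee_pos: [519.2, -335.6, 228.8]
ee_rot: [-179.9, 0.1, 7.0]
force: [-0.1, -0.6, -0.6]
gripper_width: 91.3
gripper_force: 0.0
```

Run:
```python
from h import *
np.set_printoptions(suppress=True,precision=1)
s=env.state();print(s['ee_pos'],s['ee_rot'])
f=grab('wrist'); P=np.array([549.3,-332.2])
t=np.linspace(0,2*np.pi,60); c=f['color'].copy()
px=proj(f,np.c_[P[0]+51*np.cos(t),P[1]+51*np.sin(t),84+0*t]); print(proj(f,[[*P,84],[*P,101.5]]))
for p in px: cv2.circle(c,tuple(int(v) for v in p),1,(0,0,255),-1)
cv2.imwrite('pics/m5.png',cv2.resize(c[100:300,220:460],(720,600)))
```

```text
[ 519.2 -335.6  228.8] [-179.9    0.1    7. ]
[[322.9 160.1]
 [322.9 162.8]]
```

View pics/m5.png

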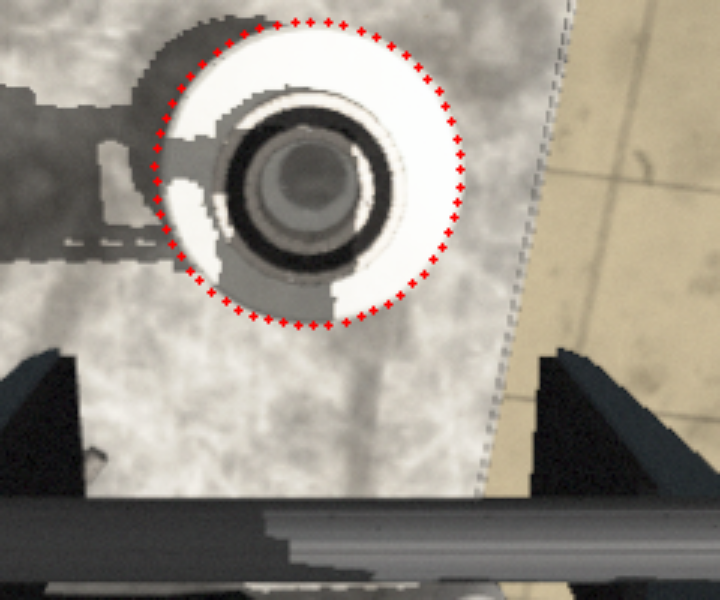

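The projected sleeve rim (red) fits the picture, and the bearing sits centred on it within 1 mm. Next is the bush.

Request:
{"name": "step_arm", "arguments": {"linear": [[0.03, -0.04, 0], [0.08, -0.13, 0], [0.16, -0.25, 0], [0.24, -0.38, 0], [0.32, -0.5, 0], [0.4, -0.63, 0], [0.46, -0.73, 0], [0.49, -0.773, 0], [0.49, -0.773, 0], [0.49, -0.773, 0]], "turn": [0, 0, 0, 0, 0, 0, 0, 0, 0, 0]}}

```text
time_s: 29.25
ee_pos: [636.8, -88.8, 230.0]
ee_rot: [180.0, 0.0, 6.9]
force: [0.8, -0.3, -0.5]
gripper_width: 91.4
gripper_force: 0.0
```

Run:
```python
from h import *
np.set_printoptions(suppress=True,precision=1)
s=env.state();print(s['ee_pos'],s['ee_rot'])
f=grab('wrist'); P=np.array([659.5,-84.5])
t=np.linspace(0,2*np.pi,40); c=f['color'].copy()
px=proj(f,np.c_[P[0]+16.5*np.cos(t),P[1]+16.5*np.sin(t),50+0*t]); print(proj(f,[[*P,50],[P[0]+5,P[1],50],[P[0],P[1]+5,50]]))
for p in px: cv2.circle(c,tuple(int(v) for v in p),1,(0,0,255),-1)
cv2.imwrite('pics/m6.png',cv2.resize(c[100:250,240:440],(600,450)))
```

```text
[636.8 -88.8 230. ] [180.    0.    6.9]
[[320.9 162. ]
 [321.5 157.5]
 [316.5 161.4]]
```

View pics/m6.png

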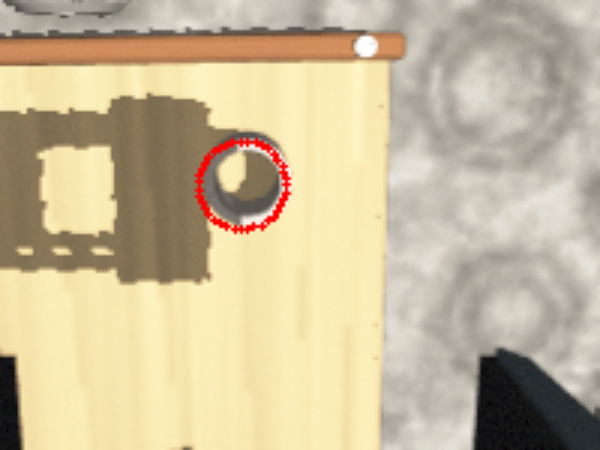

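The bush outline lies 1–2 mm from the prediction, so I grasp at (660.5,-85.5).

Request:
{"name": "step_arm", "arguments": {"linear": [[0.03, 0, 0.05], [0.08, 0, 0.15], [0.08, 0, 0.28], [0.08, 0, 0.42], [0.08, 0, 0.54], [0.08, 0, 0.62], [0.08, 0, 0.65], [0.08, 0, 0.658], [0.08, 0, 0.658], [0.08, 0, 0.658]], "turn": [0, 0, 0, 0, 0, 0, 0, 0, 0, 0]}}

```text
time_s: 30.55
ee_pos: [661.8, -85.1, 33.8]
ee_rot: [180.0, -0.1, 7.0]
force: [0.2, -0.1, -0.7]
gripper_width: 91.0
gripper_force: 0.0
```

Request:
{"name": "step_arm", "arguments": {"linear": [[0, 0, 0], [0, 0, 0], [0, 0, 0], [0, 0, 0], [0, 0, 0], [0, 0, 0], [0, 0, 0], [0, 0, 0], [0, 0, 0], [0, 0, 0]], "turn": [0, 0, 0, 0, 0, 0, 0, 0, 0, 0], "fingers": 1, "force": 20}}

```text
time_s: 31.8
ee_pos: [661.1, -84.9, 32.7]
ee_rot: [180.0, -0.0, 7.0]
force: [-0.0, -0.1, -0.7]
gripper_width: 32.1
gripper_force: 20.0
```

Request:
{"name": "step_arm", "arguments": {"linear": [[0, 0, -0.04], [0, 0, -0.12], [0, 0, -0.24], [0, 0, -0.36], [0, 0, -0.47], [-0.02, 0.03, -0.54], [-0.07, 0.11, -0.56], [-0.14, 0.23, -0.56], [-0.22, 0.36, -0.56], [-0.3, 0.49, -0.56], [-0.37, 0.61, -0.56], [-0.43, 0.71, -0.56], [-0.46, 0.76, -0.56], [-0.47, 0.773, -0.55], [-0.47, 0.773, -0.5], [-0.47, 0.773, -0.42], [-0.47, 0.773, -0.36], [-0.47, 0.773, -0.33], [-0.47, 0.773, -0.32], [-0.47, 0.773, -0.32]], "turn": [0, 0, 0, 0, 0, 0, 0, 0, 0, 0, 0, 0, 0, 0, 0, 0, 0, 0, 0, 0]}}

```text
time_s: 34.3
ee_pos: [549.7, -332.0, 128.9]
ee_rot: [180.0, -0.0, 7.0]
force: [1.1, -0.7, -1.8]
gripper_width: 32.5
gripper_force: 20.0
```

Request:
{"name": "step_arm", "arguments": {"linear": [[0, 0, 0.008], [0, 0, 0.014], [0, 0, 0.018], [0, 0, 0.02], [0, 0, 0.02]], "turn": [0, 0, 0, 0, 0]}}

```text
time_s: 34.92
ee_pos: [549.3, -332.3, 122.6]
ee_rot: [180.0, -0.0, 7.0]
force: [-0.2, 0.5, -1.8]
gripper_width: 32.2
gripper_force: 20.0
```

Request:
{"name": "step_arm", "arguments": {"linear": [[0, 0, 0.002], [0, 0, 0.004], [0, 0, 0.004]], "turn": [0, 0, 0]}}

```text
time_s: 35.3
ee_pos: [549.3, -332.3, 121.6]
ee_rot: [180.0, -0.0, 7.0]
force: [-0.7, 0.1, 0.6]
gripper_width: 32.2
gripper_force: 20.0
```

Request:
{"name": "step_arm", "arguments": {"linear": [[0, 0, 0], [0, 0, 0], [0, 0, 0], [0, 0, 0], [0, 0, 0], [0, 0, 0], [0, 0, 0], [0, 0, -0.05], [0, 0, -0.15], [0, 0, -0.28], [-0.03, 0, -0.38], [-0.08, 0, -0.43], [-0.1, 0, -0.45], [-0.1, 0, -0.45], [-0.1, 0, -0.45]], "turn": [0, 0, 0, 0, 0, 0, 0, 0, 0, 0, 0, 0, 0, 0, 0], "fingers": -1}}

```text
time_s: 37.17
ee_pos: [519.2, -335.6, 255.2]
ee_rot: [-179.9, 0.1, 7.0]
force: [-0.4, 0.0, 0.2]
gripper_width: 90.9
gripper_force: 0.0
```

Run:
```python
from h import *
np.set_printoptions(suppress=True,precision=1)
s=env.state();print(s['ee_pos'],s['ee_rot'])
f=grab('wrist'); P=np.array([549.3,-332.2])
t=np.linspace(0,2*np.pi,40); c=f['color'].copy()
for r,z in [(16.5,139.5),(31,101.5)]:
  for p in proj(f,np.c_[P[0]+r*np.cos(t),P[1]+r*np.sin(t),z+0*t]): cv2.circle(c,tuple(int(v) for v in p),0,(0,0,255),-1)
a=grab('side')['color'][240:340,300:433]
cv2.imwrite('pics/m7.png',np.hstack([cv2.resize(c[100:250,260:390],(400,461)),cv2.resize(a,(400,461))]))
```

```text
[ 519.2 -335.6  255.2] [-179.9    0.1    7. ]
```

View pics/m7.png

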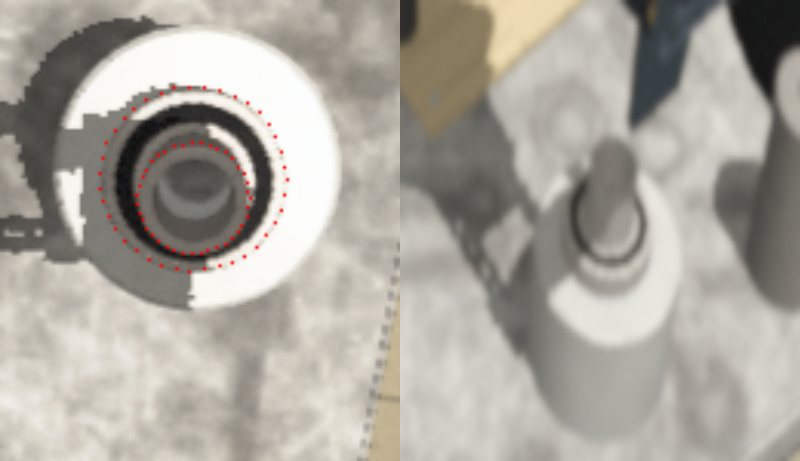

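The bush stands centred and upright on the bearing. I go back for the spacer.

Request:
{"name": "step_arm", "arguments": {"linear": [[0.02, -0.06, 0], [0.05, -0.16, 0], [0.08, -0.28, 0], [0.12, -0.41, 0], [0.15, -0.54, 0], [0.19, -0.67, 0], [0.22, -0.8, 0], [0.26, -0.92, 0], [0.265, -0.962, 0]], "turn": [0, 0, 0, 0, 0, 0, 0, 0, 0]}}

```text
time_s: 38.4
ee_pos: [563.2, -36.9, 256.2]
ee_rot: [-180.0, 0.0, 7.2]
force: [-0.0, -0.2, 0.2]
gripper_width: 91.1
gripper_force: 0.0
```

Request:
{"name": "step_arm", "arguments": {"linear": [[0.02, -0.08, 0], [0.05, -0.18, 0], [0.08, -0.3, 0], [0.12, -0.43, 0], [0.15, -0.56, 0], [0.19, -0.69, 0], [0.22, -0.8, 0], [0.25, -0.9, 0], [0.264, -0.962, 0], [0.264, -0.962, 0], [0.264, -0.962, 0], [0.264, -0.962, 0]], "turn": [-0.025, -0.05, -0.075, -0.1, -0.125, -0.15, -0.175, -0.2, -0.225, -0.25, -0.25, -0.25]}}

```text
time_s: 39.9
ee_pos: [606.7, 255.9, 256.4]
ee_rot: [-180.0, 0.0, 96.8]
force: [0.3, -0.0, -0.2]
gripper_width: 91.2
gripper_force: 0.0
```

Request:
{"name": "step_arm", "arguments": {"linear": [[0.003, -0.001, 0.05], [0.003, -0.001, 0.16], [0.003, -0.001, 0.29], [0.003, -0.001, 0.42], [0.003, -0.001, 0.52], [0.003, -0.001, 0.575], [0.003, -0.001, 0.596], [0.003, -0.001, 0.596], [0.003, -0.001, 0.596]], "turn": [0, 0, 0, 0, 0, 0, 0, 0, 0]}}

```text
time_s: 41.02
ee_pos: [607.2, 257.5, 79.0]
ee_rot: [179.9, -0.0, 97.0]
force: [0.3, 0.3, -0.2]
gripper_width: 91.3
gripper_force: 0.0
```

Request:
{"name": "step_arm", "arguments": {"linear": [[0, 0, 0], [0, 0, 0], [0, 0, 0], [0, 0, 0], [0, 0, 0], [0, 0, 0], [0, 0, 0]], "turn": [0, 0, 0, 0, 0, 0, 0], "fingers": 1, "force": 40}}

```text
time_s: 41.9
ee_pos: [606.3, 257.2, 77.8]
ee_rot: [-180.0, -0.0, 97.0]
force: [-1.6, 0.2, 2.7]
gripper_width: 59.9
gripper_force: 40.0
```

Request:
{"name": "step_arm", "arguments": {"linear": [[0, 0, -0.03], [0, 0, -0.1], [0, 0, -0.2], [0, 0, -0.33], [0, 0, -0.46], [0, 0, -0.58], [0, 0, -0.68], [0, 0, -0.73], [-0.04, -0.009, -0.73], [-0.12, -0.026, -0.73], [-0.23, -0.051, -0.73], [-0.35, -0.077, -0.73], [-0.47, -0.103, -0.73], [-0.59, -0.13, -0.73], [-0.7, -0.154, -0.73], [-0.79, -0.174, -0.73], [-0.85, -0.187, -0.73], [-0.874, -0.192, -0.73], [-0.874, -0.192, -0.73]], "turn": [0, 0, 0, 0, 0, 0, 0, 0, 0, 0, 0, 0, 0, 0, 0, 0, 0, 0, 0]}}

```text
time_s: 44.28
ee_pos: [581.0, -10.2, 296.4]
ee_rot: [-180.0, -0.0, 97.0]
force: [0.4, 0.6, -4.2]
gripper_width: 60.0
gripper_force: 40.0
```

Request:
{"name": "step_arm", "arguments": {"linear": [[0, 0, 0.04], [0, 0, 0.14], [0, 0, 0.27], [0, 0, 0.4], [0, 0, 0.52], [0, 0, 0.61], [0, 0, 0.67], [0, 0, 0.69], [0, 0, 0.69], [0, 0, 0.69]], "turn": [0, 0, 0, 0, 0, 0, 0, 0, 0, 0]}}

```text
time_s: 45.52
ee_pos: [581.8, -9.9, 90.5]
ee_rot: [179.9, 0.0, 97.0]
force: [-0.2, 0.0, -4.8]
gripper_width: 60.2
gripper_force: 40.0
```

Request:
{"name": "step_arm", "arguments": {"linear": [[0, 0, 0.008], [0, 0, 0.015], [0, 0, 0.02], [0, 0, 0.022], [0, 0, 0.022]], "turn": [0, 0, 0, 0, 0]}}

```text
time_s: 46.15
ee_pos: [581.2, -10.1, 84.8]
ee_rot: [179.9, 0.0, 97.0]
force: [-3.5, -0.1, 6.1]
gripper_width: 60.2
gripper_force: 40.0
```

Request:
{"name": "step_arm", "arguments": {"linear": [[0, 0, 0], [0, 0, 0], [0, 0, 0], [0, 0, 0], [0, 0, 0], [0, 0, -0.05], [0, 0, -0.15], [0, 0, -0.3], [0, 0, -0.45], [0, 0, -0.54], [0.05, 0.008, -0.57], [0.14, 0.021, -0.57], [0.26, 0.04, -0.57], [0.38, 0.058, -0.57], [0.5, 0.076, -0.57], [0.58, 0.089, -0.57]], "turn": [0, 0, 0, 0, 0, 0, 0, 0, 0, 0, 0, 0, 0, 0, 0, 0], "fingers": -1}}

```text
time_s: 48.15
ee_pos: [585.6, 168.4, 253.1]
ee_rot: [-179.9, -0.0, 97.1]
force: [0.8, -0.7, -0.4]
gripper_width: 91.2
gripper_force: 0.0
```

Request:
{"name": "step_arm", "arguments": {"linear": [[0.1, 0.015, 0], [0.23, 0.035, 0], [0.36, 0.055, 0], [0.47, 0.072, 0], [0.55, 0.084, 0], [0.579, 0.088, 0], [0.579, 0.088, 0], [0.579, 0.088, 0.06], [0.579, 0.088, 0.17], [0.579, 0.088, 0.3], [0.579, 0.088, 0.42], [0.579, 0.088, 0.5], [0.579, 0.088, 0.526], [0.579, 0.088, 0.53], [0.579, 0.088, 0.53], [0.579, 0.088, 0.53]], "turn": [0, 0, 0, 0, 0, 0, 0, 0, 0, 0, 0, 0, 0, 0, 0, 0]}}

```text
time_s: 50.15
ee_pos: [592.1, 341.7, 96.4]
ee_rot: [179.9, -0.0, 97.0]
force: [-0.1, -0.5, 0.0]
gripper_width: 91.8
gripper_force: 0.0
```

Request:
{"name": "step_arm", "arguments": {"linear": [[0, 0, 0], [0, 0, 0], [0, 0, 0], [0, 0, 0], [0, 0, 0], [0, 0, 0], [0, 0, 0], [0, 0, -0.03], [0, 0, -0.1], [0, 0, -0.2], [0, 0, -0.33], [0, 0, -0.46], [0, 0, -0.58], [0, 0, -0.68], [0, 0, -0.74], [0, 0, -0.765], [0, 0, -0.765]], "turn": [0, 0, 0, 0, 0, 0, 0, 0, 0, 0, 0, 0, 0, 0, 0, 0, 0], "fingers": 1, "force": 40}}

```text
time_s: 52.28
ee_pos: [591.4, 341.4, 323.8]
ee_rot: [-179.9, 0.0, 97.0]
force: [-0.6, -0.2, -6.5]
gripper_width: 66.3
gripper_force: 40.0
```

Request:
{"name": "step_arm", "arguments": {"linear": [[-0.05, -0.006, 0], [-0.14, -0.017, 0], [-0.25, -0.03, 0], [-0.36, -0.044, 0], [-0.47, -0.057, 0], [-0.58, -0.071, 0], [-0.68, -0.083, 0], [-0.724, -0.088, 0]], "turn": [0, 0, 0, 0, 0, 0, 0, 0]}}

```text
time_s: 53.28
ee_pos: [591.0, 119.4, 324.7]
ee_rot: [-180.0, 0.1, 96.8]
force: [0.9, -0.1, -6.8]
gripper_width: 66.3
gripper_force: 40.0
```

Request:
{"name": "step_arm", "arguments": {"linear": [[-0.08, -0.01, 0], [-0.18, -0.022, 0], [-0.29, -0.035, 0], [-0.4, -0.049, 0], [-0.51, -0.063, 0], [-0.61, -0.075, 0], [-0.69, -0.085, 0], [-0.725, -0.089, 0], [-0.725, -0.089, 0], [-0.725, -0.089, 0.05], [-0.725, -0.089, 0.15], [-0.725, -0.089, 0.28], [-0.725, -0.089, 0.41], [-0.725, -0.089, 0.53], [-0.725, -0.089, 0.63], [-0.725, -0.089, 0.69], [-0.725, -0.089, 0.72], [-0.725, -0.089, 0.725], [-0.725, -0.089, 0.725]], "turn": [0, 0, 0, 0, 0, 0, 0, 0, 0, 0, 0, 0, 0, 0, 0, 0, 0, 0, 0]}}

```text
time_s: 55.65
ee_pos: [592.3, -96.3, 107.7]
ee_rot: [179.9, 0.0, 97.0]
force: [-0.2, 0.2, -6.5]
gripper_width: 66.3
gripper_force: 40.0
```

Request:
{"name": "step_arm", "arguments": {"linear": [[0, 0, 0.007], [0, 0, 0.013], [0, 0, 0.018], [0, 0, 0.02], [0, 0, 0.02]], "turn": [0, 0, 0, 0, 0]}}

```text
time_s: 56.28
ee_pos: [591.8, -96.5, 102.1]
ee_rot: [180.0, 0.0, 97.0]
force: [-2.9, 0.6, 3.5]
gripper_width: 66.0
gripper_force: 40.0
```

Contact. I release, rise to the earlier viewing pose and check.

Request:
{"name": "step_arm", "arguments": {"linear": [[0, 0, 0], [0, 0, 0], [0, 0, 0], [0, 0, 0], [0, 0, 0], [0, 0, 0], [0, 0, -0.05], [0, 0, -0.15], [0, 0, -0.27], [0, 0, -0.36], [0.02, 0.002, -0.4], [0.042, 0.005, -0.41], [0.042, 0.005, -0.41], [0.042, 0.005, -0.41], [0.042, 0.005, -0.41]], "turn": [0, 0, 0, 0, 0, 0, 0, 0, 0, 0, 0, 0, 0, 0, 0], "fingers": -1}}

```text
time_s: 58.15
ee_pos: [591.4, -83.8, 223.2]
ee_rot: [-179.9, -0.0, 97.0]
force: [-0.2, 0.1, -0.1]
gripper_width: 91.2
gripper_force: 0.0
```

Run:
```python
from h import *
np.set_printoptions(suppress=True,precision=1)
s=env.state();print(s['ee_pos'],s['ee_rot'])
f=grab('wrist')['color'];b=cv2.imread('pics/w1.png'); d=grab('side')['color']
r=lambda im:cv2.resize(im[50:260,220:440],(400,382))
e=cv2.resize(d[150:350,240:450],(400,218)); 
cv2.imwrite('pics/m8.png',np.vstack([np.hstack([r(b),r(f)]),np.hstack([e,e*0])]))
```

```text
[591.4 -83.8 223.2] [-179.9   -0.    97. ]
```

View pics/m8.png

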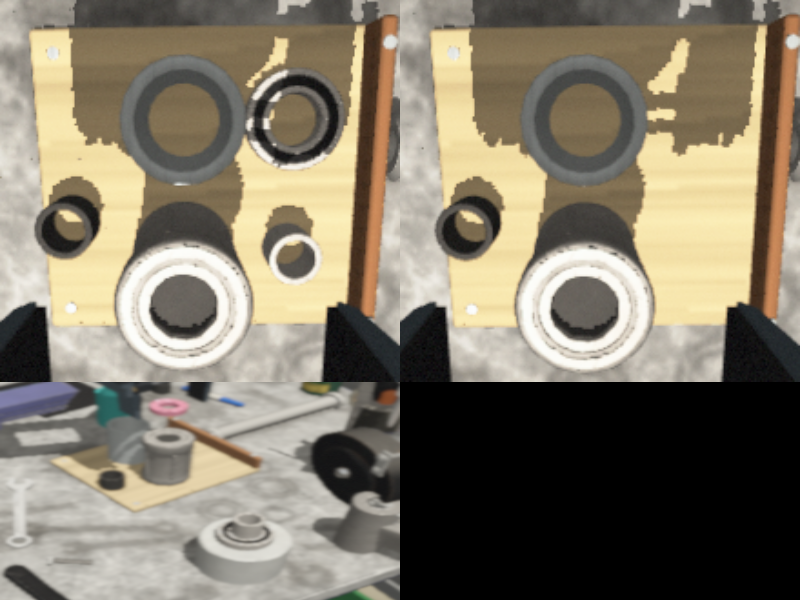

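The hub, spacer and black bush appear where they stood at the start (left panel before, right panel now). The bearing and bush are in place on the sleeve, and the gripper is clear.

```bash
python3 -c "
from workcell import env
print(env.job_done())"
```

```text
the job is handed in; nothing more can be done
None
```

I handed the job in at about 58 s; no verdict came back. In the last pictures the bearing and bright bush sat centred on the sleeve, the hub and spacer were back at their starting places, and the black bush was undisturbed.

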